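# Assemble the sieve stack on the shaker

## Robot

A 6-joint arm with a two-finger parallel gripper is mounted at the origin on a cart in front of the work surface, level with it; the furniture and walls round the work are solid. World frame = base frame: x ahead of the robot, y to its left, z up, the work surface at z = 0. Lengths are in mm, angles in degrees, forces in N, time in s.
With the tool pointing down it reaches from about 300 to 850 mm from the base axis. Payload 4.2 kg.
Tool frame: the origin (TCP) lies on the centre line of the jaws, within the pads' length; the fingertips stand 11 mm ahead of it and the grasp point (between the pads) lies 8 mm behind it; z points along the fingers, y is the line along which they close (so a half turn about z gives the same grasp; the last joint's range is limited). The gripper opens to 91 mm and grips with 3 to 60 N. Pads are 32 mm wide; open, the fingers measure 118 mm over their backs; the gripper's body (76 mm by 178 mm) begins 60 mm behind the grasp point.
Start: joints at [-72.651, 18.312, 89.639, -0, 72.044, -1.146], TCP at [182.406, -545.316, 224.976] pointing down, gripper open.
Joint ranges: [-177.97, 177.97], [-48.28, 115.42], [12.27, 149.76], [-77.06, 257.06], [2.81, 150.46], [-146.56, 146.56]. Speed limits (degrees/s): [147.25, 147.25, 180, 180, 180, 180].

## Interface

Orientations are given as [roll, pitch, yaw] about the fixed x, y, z axes, in that order (R = Rz(yaw) Ry(pitch) Rx(roll)).
In Python, from workcell import env, grab_frame, camera_model, models gives the robot as it stands.
- The arm moves only by the shell command python3 -m crank 'ROWS' [FORCE]. ROWS is text: rows parted by semicolons, each of 7 numbers parted by spaces: the closure, from -1 (fully open) to 1 (shut), so that 0 is half open, then the shift along the tool's x, y, z in mm, then the turn, a rotation vector about the tool's x, y, z in degrees. A call has 1 to 10 rows; each row shifts and turns the commanded pose from where the row before left it, along the tool's axes as they then stand; what a row does not reach is not made up. A row lasts 1/8 s, in which the tool goes at most 62.5 mm and 10.7 degrees, less where a joint would pass 70% of its speed; a pose out of reach is approached as far as the arm can. A call is refused whole if a number of a shift passes 62.5 or a number of a turn 10.7, either way. A call with a gripper value outside its range is refused whole. The fingers move at their own pace and stop on an object; FORCE is the grip in N (left out, the last holds). Time passes only in rows, so rows that do not move let the fingers close. It gives the time, the measured TCP pose, the force, the opening and the grip force at its end, in the units of the state.
- env.state(): the state, without advancing time (a new reading comes with each control period).
- grab_frame(name): name is "scene" or "top"; returns the picture (384x512x3 uint8, blue, green, red); there is no depth.
- camera_model(name): a dict with "K" (3x3 intrinsics, pixels), "R" (3x3) and "t" (3): a world point X has camera coordinates R X + t. Camera axes: x right, y down, z forward; pixel columns grow to the right and rows downward; lengths in mm; the calibration is good to about 2 mm. A picture is of the moment at which its call begins. camera_model takes no time and is no camera call.
- env.job_done(): hands the job in; it is judged then, once.
Trained networks look in the newest picture that a camera, given by its name, has taken for a name from the list of things; names that differ only in an ending like _2 or _b are one class to them, and where a whole thing is asked for, a point or a joint stands for the part that bears it (a point fixed in the world has none). Each returns a list of dicts, best first, with "p" (0 to 1); they miss things now and then, are a little off and sometimes report something else, mostly with a low value. They report only what shows in the picture. A call takes as long as a camera call. They do not tell look-alikes from the thing itself.
- models.search_frame(name, camera): "point" ([x, y, z] in mm, in world coordinates, good to about 4 mm: the middle of the surface that is visible of it).
The state is a dict: "time_s": time; "qpos": joint angles; "qvel": joint speeds; "effort": joint torques, N m; "ee_pos": TCP position; "ee_rot": TCP orientation; "force": force on the tool from outside, world axes, zero at the start; "torque": the same for the moment, N m; "gripper_width": finger opening in mm; "gripper_force": force on a finger pad.
Only numpy, scipy, OpenCV 4.12 (cv2) and the standard library are available. Lean on these libraries where they do the work, as an engineer would, in place of code of your own. Each camera call takes 0.05 s, during which the arm holds its last target. There are 200 camera calls.

## Task

Build the sieve stack on the shaker's receiver pan, ready for a sieve analysis: the finest sieve on the pan, then the medium one, then the coarsest, and the lid on top, each fully seated in the one below. Leave the sample pot and the timer where they are.

Things in the scene. Friction and masses are not known exactly. Their poses are not given: they have to be found in the camera images.
- pan_rim (a point): Target: empty steel receiver pan with a plain bottom, 58 mm across, rim 53 mm inside, 19 mm deep inside, clamped on the round metal table (112 mm across, 46 mm high) of a white sieve shaker, 130 x 130 mm, fixed to the worktop. Point: centre of the pan's rim, 68 mm above the worktop; z up, x away from the control panel on the shaker's front.
- fine_mid (a point): Steel test sieve: round frame 58 mm across, 24 mm tall, open top (rim 53 mm inside, 2.5 mm wall), lowest of the three; finest mesh, looking like a plain grey sheet, 10 mm above the foot. Below a shoulder 8 mm up, a spigot tapers from 50 to 45 mm across at the foot; it drops into the rim below until the shoulder rests on it. Stands loose on its foot. Point: on the axis, half-way up, 12 mm above the foot; z up.
- medium_mid (a point): Steel test sieve: round frame 58 mm across, 34 mm tall, open top (rim 53 mm inside, 2.5 mm wall), middle one in height; mesh with small 4.7 mm square openings, 10 mm above the foot. Below a shoulder 8 mm up, a spigot tapers from 50 to 45 mm across at the foot; it drops into the rim below until the shoulder rests on it. Stands loose on its foot. Point: on the axis, half-way up, 17 mm above the foot; z up.
- coarse_mid (a point): Steel test sieve: round frame 58 mm across, 46 mm tall, open top (rim 53 mm inside, 2.5 mm wall), tallest of the three; mesh with large 12 mm square openings, 10 mm above the foot. Below a shoulder 8 mm up, a spigot tapers from 50 to 45 mm across at the foot; it drops into the rim below until the shoulder rests on it. Stands loose on its foot. Point: on the axis, half-way up, 23 mm above the foot; z up.
- lid_knob (a point): Steel lid: disc 58 mm across, 8 to 12.5 mm above the foot, the same tapered spigot below it (50 to 45 mm across, 8 mm deep), and a black round knob 20 mm across on top, from 12.5 to 34 mm above the foot, a little waisted below 20 mm. Lies loose, knob up. Point: on the axis in the knob, 24 mm above the foot; z up.
- pot_mid (a point): Bystander: white sample pot with a white screw cap, 57 mm across, 58 mm tall, loose. The point is its centre, 29 mm up.
- clock_mid (a point): Bystander: white laboratory timer with three orange buttons, 52 x 64 x 19 mm, lying loose. The point is its centre.
There are look-alikes about, which are no part of the job. Leave any red look-alike of the part that bears fine_mid alone.

How it is judged:
By the outcome, as a careful person would: the job done as asked, in the order asked, and still so for the second after the job is handed in, with the robot touching nothing.
It also fails if it takes over 93 s, if anything falls off the work surface, if the arm or the gripper's body presses on something with over 40 N, if the wrist force passes 120 N, or if a joint passes its speed limit or range.

## Working session

There is one attempt and no reset: what is moved stays moved. The work goes in short steps, Python scripts to look and compute and a shell command to move; the robot and the scene stay as the last step left them, time stands still between calls to the robot, and variables do not carry over. Pictures are saved under pics/ and viewed, at most 14 in all, crops included, and the job is handed in when it is done.

```bash
mkdir -p pics; ls
python3 - <<'E'
from workcell import env, grab_frame, camera_model, models
import cv2, numpy as np
for c in ("scene","top"):
    im=grab_frame(c); cv2.imwrite(f"pics/{c}0.png",cv2.resize(im,None,fx=1.5,fy=1.5,interpolation=cv2.INTER_CUBIC))
    m=camera_model(c); print(c,np.round(m["K"],1).tolist(),np.round(m["R"],3).tolist(),np.round(m["t"],1).tolist())
    K,R,t=map(np.array,(m["K"],m["R"],m["t"]))
    for n in "pan_rim fine_mid medium_mid coarse_mid lid_knob pot_mid clock_mid".split():
        for d in models.search_frame(n,c)[:4]:
            p=np.array(d["point"]); q=K@(R@p+t); print(n,np.round(p).tolist(),round(d["p"],2),"px*1.5",np.round(1.5*q[:2]/q[2]).tolist())
s=env.state();print(s["ee_pos"],s["ee_rot"],s["gripper_width"],s["time_s"])
E
```

```text
pics
scene [[476.7, 0.0, 263.5], [0.0, 476.7, 188.8], [0.0, 0.0, 1.0]] [[0.862, -0.506, 0.004], [-0.271, -0.469, -0.841], [0.427, 0.724, -0.542]] [-483.6, 204.8, 1174.8]
pan_rim [616.0, 13.0, 35.0] 0.64 px*1.5 [416.0, 284.0]
fine_mid [678.0, -183.0, 13.0] 0.81 px*1.5 [500.0, 335.0]
fine_mid [620.0, -278.0, 13.0] 0.63 px*1.5 [506.0, 374.0]
lid_knob [618.0, 10.0, 35.0] 0.24 px*1.5 [418.0, 285.0]
pot_mid [443.0, -257.0, 52.0] 0.72 px*1.5 [413.0, 384.0]
top [[423.8, 0.0, 247.1], [0.0, 423.8, 187.6], [0.0, 0.0, 1.0]] [[0.012, -1.0, -0.017], [-0.984, -0.008, -0.18], [0.18, 0.019, -0.984]] [-3.6, 545.9, 982.9]
pan_rim [626.0, 38.0, 48.0] 0.85 px*1.5 [350.0, 234.0]
fine_mid [680.0, -183.0, 7.0] 0.93 px*1.5 [480.0, 210.0]
fine_mid [621.0, -281.0, 12.0] 0.62 px*1.5 [538.0, 243.0]
medium_mid [624.0, 313.0, 13.0] 0.74 px*1.5 [190.0, 239.0]
coarse_mid [460.0, 108.0, 13.0] 0.59 px*1.5 [306.0, 336.0]
coarse_mid [445.0, -238.0, 57.0] 0.45 px*1.5 [522.0, 345.0]
lid_knob [477.0, 218.0, 11.0] 0.78 px*1.5 [241.0, 325.0]
pot_mid [444.0, -239.0, 60.0] 0.57 px*1.5 [523.0, 345.0]
clock_mid [445.0, -80.0, 17.0] 0.96 px*1.5 [420.0, 346.0]
[ 182.38078313 -545.32401294  224.98797378] [1.79993623e+02 8.48866092e-04 1.84920359e+01] 91.4050567019969 0.8
```

View pics/scene0.png

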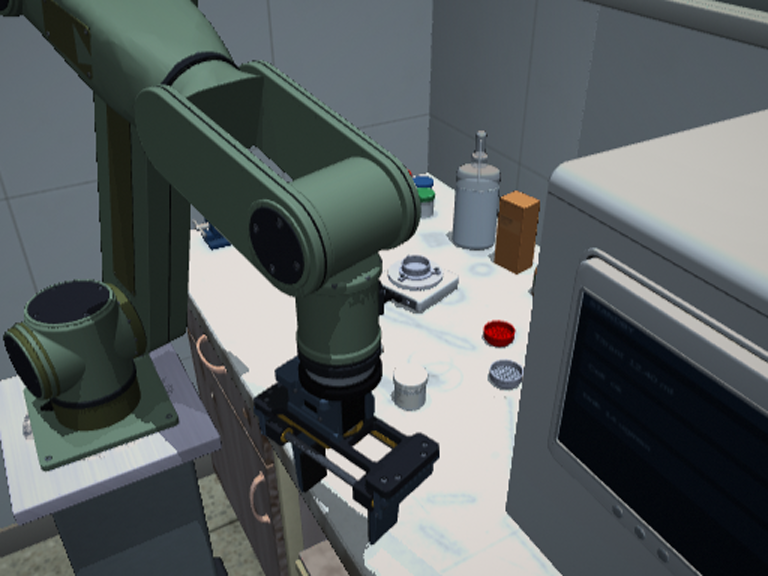

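View pics/top0.png

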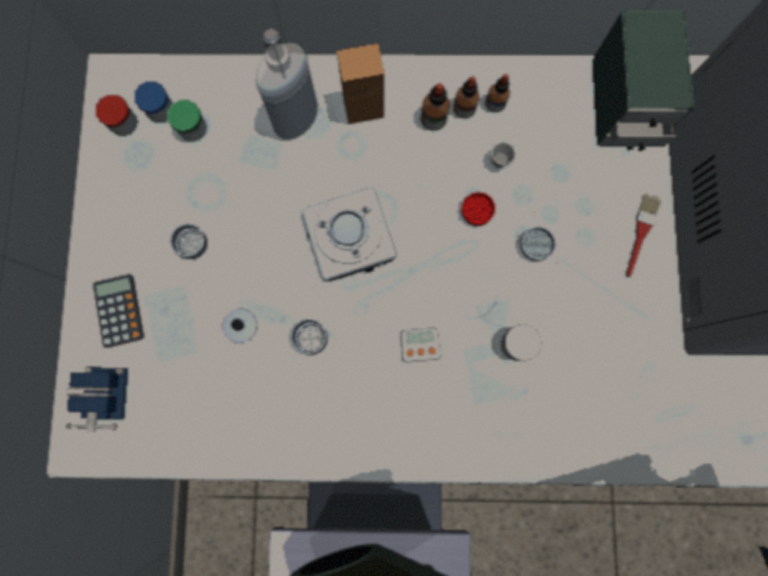

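In the top view (1.5x pixels), the sieve candidates are (538,243) grey, (478,209) red look-alike, (190,241) and (310,337). The lid is at (239,325) and the pan at (348,228). I'll use an enlarged crop to tell the meshes apart.

Run:
```python
from workcell import grab_frame, camera_model
import cv2, numpy as np
im=grab_frame("top"); cv2.imwrite("pics/raw.png",im)
t=[]
for (u,v) in [(538,243),(190,241),(310,337),(239,325),(348,228),(478,209)]:
    u=int(u/1.5);v=int(v/1.5)
    t.append(cv2.resize(im[v-20:v+20,u-20:u+20],(260,260),interpolation=cv2.INTER_CUBIC))
cv2.imwrite("pics/m.png",np.vstack([np.hstack(t[:3]),np.hstack(t[3:])]))
```

```text
(no output)
```

View pics/m.png

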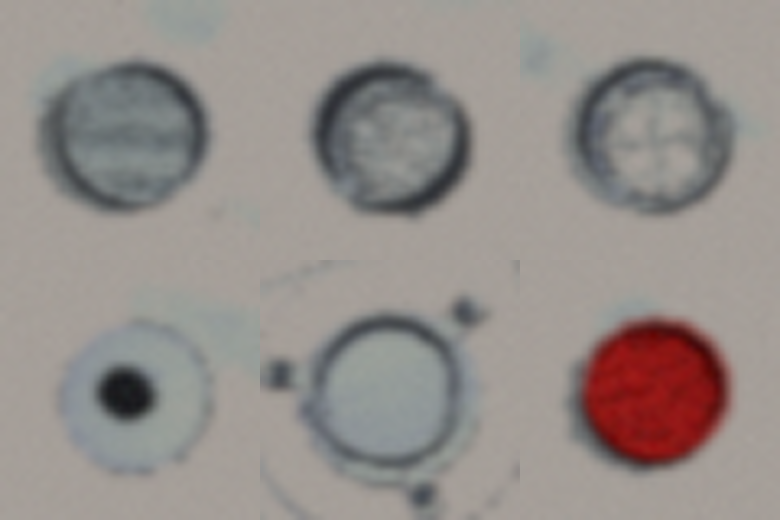

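The crop settles it. Fine is the plain grey sheet at (538,243), medium is the small mesh at (190,241), and coarse is the large openings at (310,337). The lid is at (239,325), the pan at (348,228), and the red one at (478,209) is to be left alone. Next I'll refine positions by fitting projected outlines.

```bash
cat > loc.py <<'E'
import cv2, numpy as np
from scipy.optimize import minimize
from workcell import camera_model, grab_frame
th=np.linspace(0,2*np.pi,180,endpoint=False)
def proj(P,cam):
    m=camera_model(cam); q=np.asarray(P)@np.array(m["R"]).T+np.array(m["t"]); q=q@np.array(m["K"]).T
    return q[:,:2]/q[:,2:]
def ring(x,y,r,z): return np.c_[x+r*np.cos(th),y+r*np.sin(th),np.full(180,z)]
def hull(x,y,rz,cam):
    h=cv2.convexHull(np.vstack([proj(ring(x,y,r,z),cam) for r,z in rz]).astype(np.float32))[:,0]
    h=np.vstack([h,h[:1]]); s=np.r_[0,np.cumsum(np.linalg.norm(np.diff(h,axis=0),axis=1))]
    u=np.linspace(0,s[-1],200); return np.c_[np.interp(u,s,h[:,0]),np.interp(u,s,h[:,1])]
def fit(im,cam,x0,rz,win=9,inner=None):
    g=cv2.GaussianBlur(im,(0,0),0.8).astype(np.float32)
    G=np.zeros(im.shape[:2],np.float32)
    for c in range(3): G=np.maximum(G,np.hypot(cv2.Sobel(g[...,c],5,1,0),cv2.Sobel(g[...,c],5,0,1)))
    G=np.minimum(G,np.percentile(G,99))
    def f(x,y):
        p=hull(x,y,rz,cam).astype(np.float32); return cv2.remap(G,p[:,0],p[:,1],1).mean()
    best=max(((f(x0[0]+a,x0[1]+b),x0[0]+a,x0[1]+b) for a in np.arange(-win,win+1,1.) for b in np.arange(-win,win+1,1.)))
    return best
H={"fine":24,"medium":34,"coarse":46}
def model(n,base=0):
    if n=="lid": return [(22.5,base),(29,base+8),(29,base+12.5)]
    if n=="knob": return [(10,base+34),(10,base+20)]
    return [(22.5,base),(29,base+8),(29,base+H[n])]
E
python3 - <<'E'
from loc import *
top=cv2.imread("pics/raw.png"); sc=grab_frame("scene"); o=cv2.resize(top,None,fx=6,fy=6,interpolation=2); so=cv2.resize(sc,None,fx=6,fy=6,interpolation=2)
J=[("fine",(621,-281),model("fine")),("medium",(624,313),model("medium")),("coarse",(460,108),model("coarse")),("lid",(477,218),model("lid")),("knob",(477,218),model("knob")),("panout",(626,38),[(29,68)]),("panin",(626,38),[(26.5,68)]),("table",(626,38),[(56,46)])]
tl=[]
def draw(o,c,x,y,rz):
    p=hull(x,y,rz,c); cv2.polylines(o,[((p+.5)*6).astype(int)],True,(0,255,0),1)
    u,v=(proj([[x,y,rz[0][1]]],c)[0]*6).astype(int); return o[v-120:v+120,u-120:u+120]
for n,x0,rz in J:
    s,x,y=fit(top,"top",x0,rz,14); print("top",n,round(s,1),x,y); tl.append(draw(o,"top",x,y,rz))
ts=[]
for n,x0,rz in [J[0],J[5],J[6],J[7]]:
    s,x,y=fit(sc,"scene",x0,rz,14); print("scene",n,round(s,1),x,y); ts.append(draw(so,"scene",x,y,rz))
W=np.vstack([np.hstack(tl[:4]),np.hstack(tl[4:]),np.hstack(ts)])
cv2.imwrite("pics/fit.png",cv2.resize(W,(800,600)))
E
```

```text
top fine 164.4 619.0 -275.0Traceback (most recent call last):
  File "<stdin>", line 9, in <module>
  File "loc.py", line 20, in fit
    best=max(((f(x0[0]+a,x0[1]+b),x0[0]+a,x0[1]+b) for a in np.arange(-win,win+1,1.) for b in np.arange(-win,win+1,1.)))
  File "loc.py", line 20, in <genexpr>
    best=max(((f(x0[0]+a,x0[1]+b),x0[0]+a,x0[1]+b) for a in np.arange(-win,win+1,1.) for b in np.arange(-win,win+1,1.)))
               ~^^^^^^^^^^^^^^^^^
  File "loc.py", line 19, in f
    p=hull(x,y,rz,cam).astype(np.float32); return cv2.remap(G,p[:,0],p[:,1],1).mean()
      ~~~~^^^^^^^^^^^^
  File "loc.py", line 10, in hull
    h=cv2.convexHull(np.vstack([proj(ring(x,y,r,z),cam) for r,z in rz]).astype(np.float32))[:,0]
                                ~~~~^^^^^^^^^^^^^^^^^^^
  File "loc.py", line 6, in proj
    m=camera_model(cam); q=np.asarray(P)@np.array(m["R"]).T+np.array(m["t"]); q=q@np.array(m["K"]).T
ValueError: time passes only in moves, steps and waits
```

```bash
sed -i 's/^def proj/import functools\ncamera_model=functools.lru_cache(None)(camera_model)\ndef proj/' loc.py
cat > run.py <<'E'
from loc import *
top=cv2.imread("pics/raw.png"); sc=grab_frame("scene"); o=cv2.resize(top,None,fx=6,fy=6,interpolation=2); so=cv2.resize(sc,None,fx=6,fy=6,interpolation=2)
J=[("fine",(619,-275),model("fine")),("medium",(624,313),model("medium")),("coarse",(460,108),model("coarse")),("lid",(477,218),model("lid")),("knob",(477,218),model("knob")),("panout",(626,38),[(29,68)]),("panin",(626,38),[(26.5,68)]),("table",(626,38),[(56,46)])]
tl=[]
def draw(o,c,x,y,rz):
    p=hull(x,y,rz,c); cv2.polylines(o,[((p+.5)*6).astype(int)],True,(0,255,0),1)
    u,v=(proj([[x,y,rz[0][1]]],c)[0]*6).astype(int); return o[v-120:v+120,u-120:u+120]
for n,x0,rz in J:
    s,x,y=fit(top,"top",x0,rz,12); print("top",n,round(s,1),x,y); tl.append(draw(o,"top",x,y,rz))
ts=[]
for n,x0,rz in [J[0],J[5],J[6],J[7]]:
    s,x,y=fit(sc,"scene",x0,rz,12); print("scene",n,round(s,1),x,y); ts.append(draw(so,"scene",x,y,rz))
W=np.vstack([np.hstack(tl[:4]),np.hstack(tl[4:]),np.hstack(ts)])
cv2.imwrite("pics/fit.png",cv2.resize(W,(800,600)))
E
python3 run.py
```

```text
top fine 164.4 619.0 -275.0
top medium 196.9 617.0 312.0
top coarse 159.4 456.0 102.0
top lid 57.6 489.0 207.0
top knob 238.3 477.0 222.0
top panout 110.9 631.0 49.0
top panin 117.5 635.0 41.0
top table 99.4 614.0 30.0
scene fine 330.1 615.0 -280.0
scene panout 329.4 630.0 41.0
scene panin 323.1 631.0 42.0
scene table 233.5 622.0 28.0
```

View pics/fit.png

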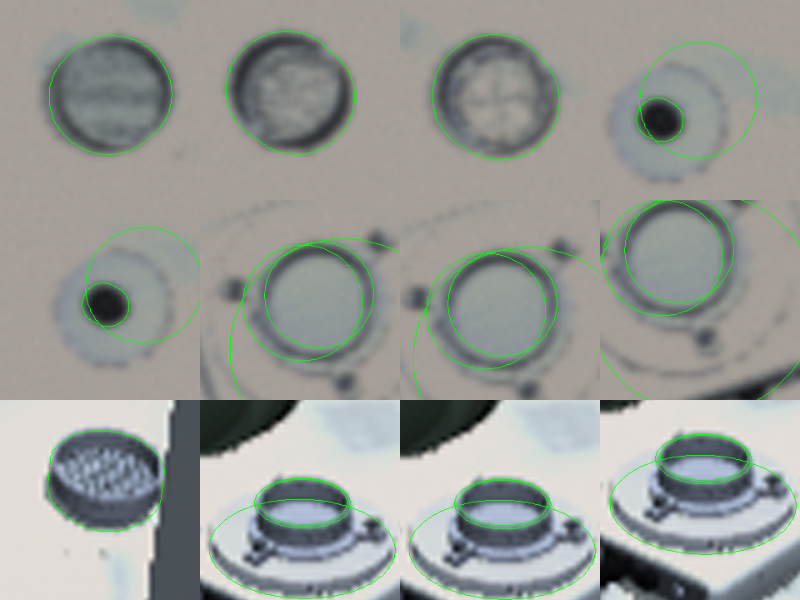

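```bash
cat > run2.py <<'E'
from loc import *
top=cv2.imread("pics/raw.png"); sc=grab_frame("scene"); cv2.imwrite("pics/rawsc.png",sc)
for h in (18,24,29,34,46):
    print("H",h,[fit(i,c,(617,-278),[(22.5,0),(29,8),(29,h)],8) for i,c in((top,"top"),(sc,"scene"))])
o=cv2.resize(top,None,fx=8,fy=8,interpolation=2)[:,:]
pts=[(628,38),(631,41),(634,44)]
for c,rz in (("top",[(29,68)]),("top",[(26.5,68)]),("scene",[(29,68),(29,52)]),("scene",[(26.5,68)])):
    im={"top":top,"scene":sc}[c]
    g=cv2.GaussianBlur(im,(0,0),.8)
    print(c,rz,fit(im,c,(629,40),rz,7))
# Hough-like: dark rim annulus centroid in top
g=cv2.cvtColor(top,cv2.COLOR_BGR2GRAY).astype(np.float32)
def ann(x,y):
    p=np.vstack([proj(ring(x,y,r,68),"top") for r in (27,27.75,28.5)]).astype(np.float32)
    return cv2.remap(g,p[:,0],p[:,1],1).mean()
best=min((ann(x,y),x,y) for x in np.arange(615,646,1.) for y in np.arange(25,56,1.)); print("rim dark",best)
T=[]
for x,y in [best[1:],(631,41),(626,38)]:
    q=cv2.resize(top[110:195,190:275],None,fx=3*1.0,fy=3,interpolation=2)
    for r in (29,26.5): cv2.polylines(q,[((proj(ring(x,y,r,68),"top")-[190,110]+.5)*3).astype(int)],True,(0,255,0),1)
    T.append(q)
T2=[cv2.resize(sc[200:255,300:390],(390,238),interpolation=2),cv2.resize(sc[225:265,315:355],(238,238),interpolation=2)]
W=np.hstack(T); W2=np.hstack(T2); W2=np.hstack([W2,np.zeros((238,W.shape[1]-W2.shape[1],3),np.uint8)])
cv2.imwrite("pics/pan.png",np.vstack([W,W2]))
E
python3 run2.py
```

```text
H 18 [(np.float32(155.76376), np.float64(620.0), np.float64(-276.0)), (np.float32(281.0334), np.float64(617.0), np.float64(-277.0))]
H 24 [(np.float32(164.39522), np.float64(619.0), np.float64(-275.0)), (np.float32(329.96915), np.float64(615.0), np.float64(-280.0))]
H 29 [(np.float32(164.66223), np.float64(618.0), np.float64(-274.0)), (np.float32(298.999), np.float64(614.0), np.float64(-282.0))]
H 34 [(np.float32(160.29152), np.float64(617.0), np.float64(-273.0)), (np.float32(232.4497), np.float64(611.0), np.float64(-286.0))]
H 46 [(np.float32(136.18417), np.float64(615.0), np.float64(-270.0)), (np.float32(225.58546), np.float64(617.0), np.float64(-279.0))]
top [(29, 68)] (np.float32(109.069115), np.float64(633.0), np.float64(41.0))
top [(26.5, 68)] (np.float32(117.53539), np.float64(635.0), np.float64(41.0))
scene [(29, 68), (29, 52)] (np.float32(293.40164), np.float64(631.0), np.float64(42.0))
scene [(26.5, 68)] (np.float32(322.83276), np.float64(631.0), np.float64(42.0))
rim dark (np.float32(104.87158), np.float64(630.0), np.float64(42.0))
```

View pics/pan.png

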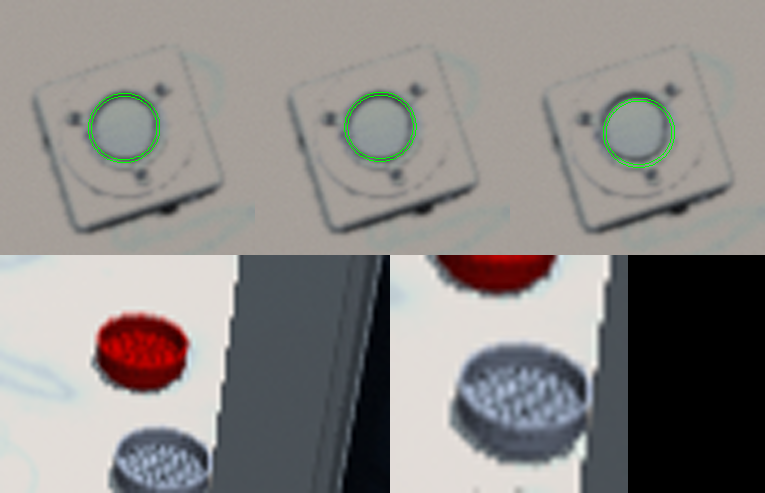

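Fine is confirmed by its fitted height of 24 mm and sits at about (617,-278). Both cameras put the pan at about (631,42). I'll square the tool to yaw 0 and move clear of the big machine.

```bash
python3 -m crank '-1 0 0 0 0 0 9.25; -1 0 0 0 0 0 9.25; -1 31 -38 0 0 0 0; -1 31 -38 0 0 0 0; -1 31 -38 0 0 0 0; -1 31 -38 0 0 0 0; -1 31 -38 0 0 0 0; -1 31 -38 0 0 0 0; -1 31 -38 0 0 0 0; -1 0 0 0 0 0 0' 10
```

```text
time_s: 2.25
ee_pos: [400.9, -277.2, 225.1]
ee_rot: [-180.0, -0.0, 0.3]
force: [-0.6, -1.0, 0.8]
gripper_width: 91.3
gripper_force: 0.0
```

```bash
python3 -m crank '-1 54 0 0 0 0 0; -1 54 0 0 0 0 0; -1 54 0 0 0 0 0; -1 54 0 40 0 0 0; -1 0 0 50 0 0 0; -1 0 0 50 0 0 0; -1 0 0 40 0 0 0; -1 0 0 23 0 0 0; -1 0 0 0 0 0 0' 5
python3 - <<'E'
from workcell import grab_frame
import cv2
im=grab_frame("top"); im2=grab_frame("scene")
import numpy as np
a=cv2.resize(im[100:220,300:420],(400,400),interpolation=2);b=cv2.resize(im2[170:290,270:390],(400,400),interpolation=2)
cv2.imwrite("pics/g1.png",np.hstack([a,b]))
E
```

```text
time_s: 3.38
ee_pos: [609.7, -279.9, 22.5]
ee_rot: [-179.9, 0.3, -0.1]
force: [0.7, 0.5, 0.9]
gripper_width: 91.4
gripper_force: 0.0
```

View pics/g1.png

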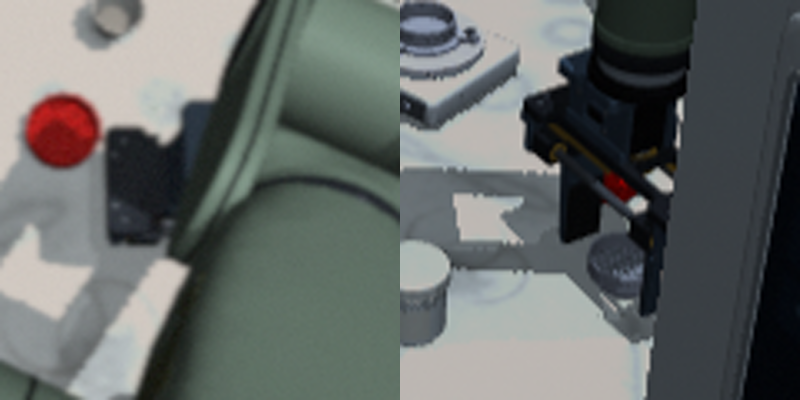

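Fingers straddle the sieve. I'll squeeze once along y to centre it, then turn 90° and grasp along x.

```bash
python3 -m crank '-1 7 0 1 0 0 0; 0.5 0 0 0 0 0 0; 0.5 0 0 0 0 0 0; 0.5 0 0 0 0 0 0; 0.5 0 0 0 0 0 0;0.5 0 0 0 0 0 0;0.5 0 0 0 0 0 0;0.5 0 0 0 0 0 0' 5
```

```text
time_s: 4.47
ee_pos: [618.6, -279.2, 23.9]
ee_rot: [-180.0, 0.0, -0.0]
force: [-0.8, 0.2, 2.2]
gripper_width: 58.3
gripper_force: 5.0
```

```bash
python3 -m crank '-0.7 0 0 0 0 0 0; -0.7 0 0 0 0 0 0; -0.7 0 0 0 0 0 -10; -0.7 0 0 0 0 0 -10; -0.7 0 0 0 0 0 -10; -0.7 0 0 0 0 0 -10; -0.7 0 0 0 0 0 -10; -0.7 0 0 0 0 0 -10; -0.7 0 0 0 0 0 -10; -0.7 0 0 0 0 0 -10' 10
python3 -m crank '-0.7 0 0 0 0 0 -10;-0.7 0 0 0 0 0 0; 0.5 0 0 0 0 0 0; 0.5 0 0 0 0 0 0; 0.5 0 0 0 0 0 0; 0.5 0 0 0 0 0 0;0.5 0 0 0 0 0 0;0.5 0 0 0 0 0 0' 15; python3 -c "
from workcell import env;print(env.state()['qpos'])"
```

```text
time_s: 5.72
ee_pos: [618.6, -279.5, 23.6]
ee_rot: [-180.0, 0.0, 80.3]
force: [0.7, 0.7, -0.2]
gripper_width: 77.7
gripper_force: 0.0
time_s: 6.72
ee_pos: [618.7, -279.4, 23.8]
ee_rot: [180.0, 0.0, 90.0]
force: [-0.2, -0.2, 0.6]
gripper_width: 57.8
gripper_force: 15.0
[-2.52735199e+01  3.69389676e+01  8.89520783e+01 -9.70678966e-03
  5.41005126e+01 -2.52591905e+01]
```

```bash
python3 -m crank '0.5 0 0 -42 0 0 0; 0.5 0 0 -42 0 0 0; 0.5 0 0 -42 0 0 0; 0.5 50 2 0 0 0 0; 0.5 50 2 0 0 0 0; 0.5 50 2 0 0 0 0; 0.5 50 2 0 0 0 0; 0.5 50 2 0 0 0 0; 0.5 50 2 0 0 0 0; 0.5 0 0 0 0 0 0' 15;python3 - <<'E'
import sys; sys.path.insert(0,".")
from loc import *
im=grab_frame("scene"); cv2.imwrite("pics/s2.png",cv2.resize(im,None,fx=1.5,fy=1.5)); t=grab_frame("top"); cv2.imwrite("pics/t2.png",t)
E
```

```text
time_s: 7.98
ee_pos: [630.4, 24.1, 149.5]
ee_rot: [-180.0, -0.0, 90.3]
force: [0.1, -0.0, -1.7]
gripper_width: 58.0
gripper_force: 15.0
```

View pics/s2.png

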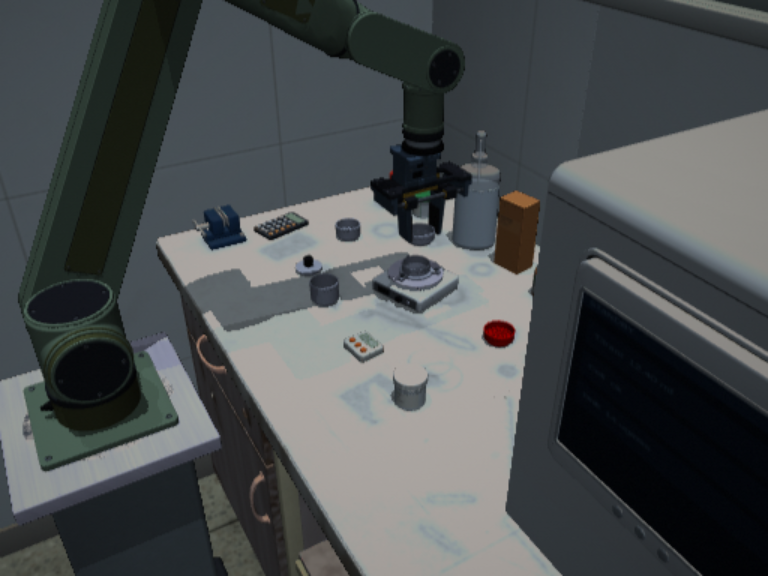

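The scene view now shows everything: medium at (347,229), coarse at (323,290), lid at (309,265), pan at (416,268), with fine in the jaws at (423,234). I'll fit them all, using the held sieve at its known pose to check the camera bias.

Run:
```python
from loc import *
sc=grab_frame("scene")
for n,x0,rz in [("medium",(618,312),model("medium")),("coarse",(456,102),model("coarse")),("lid",(475,218),model("lid")),("knob",(475,220),model("knob")),("pan",(631,42),[(26.5,68)]),("pan2",(631,42),[(29,68)]),("held",(630,24),model("fine",125.7)),]:
    print(n,[float(v) for v in fit(sc,"scene",x0,rz,12)])
for n,h0,x0 in (("med",34,(618,312)),("coarse",46,(456,102))):
    print(n,[(h,round(float(fit(sc,"scene",x0,[(22.5,0),(29,8),(29,h)],9)[0]))) for h in (24,34,46)])
```

```text
medium [272.8973388671875, 615.0, 312.0]
coarse [170.18186950683594, 455.0, 101.0]
lid [163.56398010253906, 479.0, 230.0]
knob [274.7938232421875, 472.0, 217.0]
pan [156.4805145263672, 634.0, 44.0]
pan2 [157.48419189453125, 633.0, 42.0]
held [205.01699829101562, 630.0, 23.0]
med [(24, 223), (34, 273), (46, 199)]
coarse [(24, 155), (34, 149), (46, 170)]
```

The held fit agrees with the true pose to about 1 mm, so I'll take the pan at (631.5,42). Lowering to just above the rim.

```bash
python3 -m crank '0.5 10 1 0 0 0 0; 0.5 8 0 0 0 0 0; 0.5 0 0 30 0 0 0; 0.5 0 0 22 0 0 0; 0.5 0 0 0 0 0 0;0.5 0 0 0 0 0 0'
```

```text
time_s: 8.88
ee_pos: [632.4, 38.6, 98.6]
ee_rot: [179.9, -0.0, 90.0]
force: [0.3, -0.8, -0.7]
gripper_width: 57.8
gripper_force: 15.0
```

Run:
```python
from loc import *
from workcell import env
p=env.state()["ee_pos"]; b=p[2]-23.8
sc=grab_frame("scene"); print(p,fit(sc,"scene",p[:2],model("fine",b),6))
o=cv2.resize(sc,None,fx=8,fy=8,interpolation=2)
for r,z in ((22.5,b),(29,b+8),(29,b+24)): cv2.polylines(o,[((proj(ring(p[0],p[1],r,z),"scene")+.5)*8).astype(int)],True,(0,255,0),1)
for r in (29,26.5): cv2.polylines(o,[((proj(ring(631.5,42,r,68),"scene")+.5)*8).astype(int)],True,(0,0,255),1)
u,v=(proj([[631,42,68]],"scene")[0]*8).astype(int); cv2.imwrite("pics/h1.png",o[v-300:v+300,u-400:u+400])
```

```text
[632.3833112   38.64971987  98.63351916] (np.float32(138.06952), np.float64(630.3833111964706), np.float64(37.64971986630801))
```

View pics/h1.png

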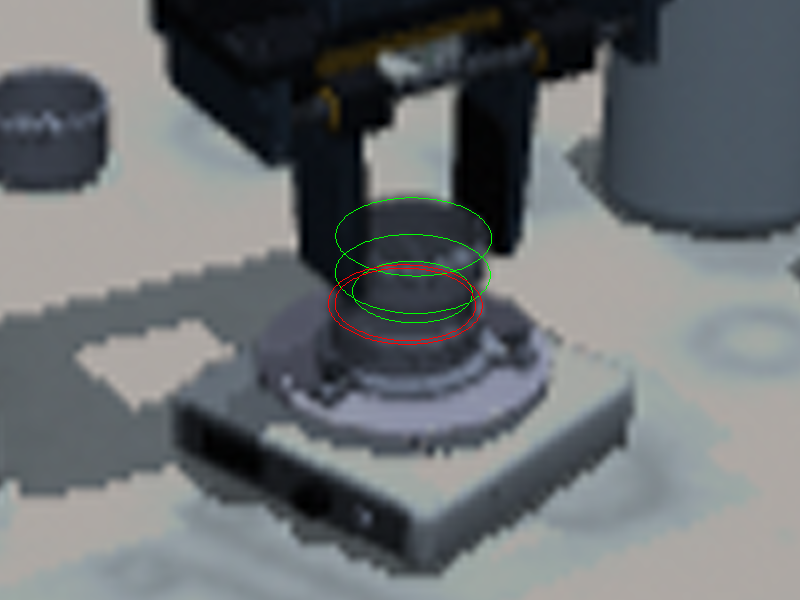

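The held sieve shows about 4 mm short in y relative to the pan. I'll correct and lower gently, watching the force.

```bash
python3 -m crank '0.5 3.5 -0.5 0 0 0 0; 0.5 0 0 3 0 0 0; 0.5 0 0 3 0 0 0; 0.5 0 0 3 0 0 0;0.5 0 0 0 0 0 0'
python3 -m crank '0.5 0 0 2 0 0 0; 0.5 0 0 2 0 0 0; 0.5 0 0 0 0 0 0'
```

```text
time_s: 9.55
ee_pos: [630.9, 42.1, 88.3]
ee_rot: [-180.0, 0.0, 90.0]
force: [-0.2, -0.9, -1.7]
gripper_width: 58.2
gripper_force: 15.0
time_s: 9.93
ee_pos: [631.3, 42.1, 84.6]
ee_rot: [180.0, 0.0, 90.0]
force: [-0.1, 0.1, -0.6]
gripper_width: 57.6
gripper_force: 15.0
```

```bash
python3 -m crank '0.5 0 0 1 0 0 0; 0.5 0 0 1 0 0 0; 0.5 0 0 0 0 0 0'
```

```text
time_s: 10.3
ee_pos: [631.5, 42.0, 83.7]
ee_rot: [179.9, 0.0, 90.0]
force: [-0.2, -1.2, 5.1]
gripper_width: 57.9
gripper_force: 15.0
```

Seated at 83.7, against 83.8 expected. Release, rise and go to medium.

```bash
python3 -m crank '-0.6 0 0 0 0 0 0; -0.6 0 0 0 0 0 0;-0.6 0 0 0 0 0 0; -0.6 0 0 -40 0 0 0; -1 0 0 -30 0 0 0; -1 54 -3 0 0 0 0; -1 54 -3 0 0 0 0; -1 54 -3 0 0 0 0; -1 54 -3 0 0 0 0; -1 54 -3 0 0 0 0' 5
python3 -m crank '-1 0 0 0 0 0 0'
python3 - <<'E'
from loc import *
t=grab_frame("top"); sc=grab_frame("scene")
for x0,c,im in (((631,42),"top",t),((631,42),"scene",sc)): print("fine",fit(im,c,x0,[(29,84)],8),fit(im,c,x0,[(29,68),(29,84)],8))
a=cv2.resize(sc[130:230,220:340],(480,400),interpolation=2); u,v=proj([[631,42,84]],"top")[0].astype(int)
print(u,v)
b=cv2.resize(t[v-25:v+25,u-20:u+20],(320,400),interpolation=2); cv2.imwrite("pics/f1.png",np.hstack([a,b]))
E
```

```text
time_s: 11.55
ee_pos: [615.9, 313.9, 152.5]
ee_rot: [-180.0, 0.0, 90.0]
force: [0.0, -0.7, -0.2]
gripper_width: 91.0
gripper_force: 0.0
time_s: 11.68
ee_pos: [615.3, 316.1, 152.0]
ee_rot: [-180.0, -0.0, 90.3]
force: [-0.2, -1.2, 0.8]
gripper_width: 91.2
gripper_force: 0.0
fine (np.float32(130.8555), np.float64(633.0), np.float64(42.0)) (np.float32(149.18619), np.float64(630.0), np.float64(43.0))
fine (np.float32(214.06064), np.float64(629.0), np.float64(42.0)) (np.float32(191.88506), np.float64(629.0), np.float64(40.0))
230 149
```

View pics/f1.png

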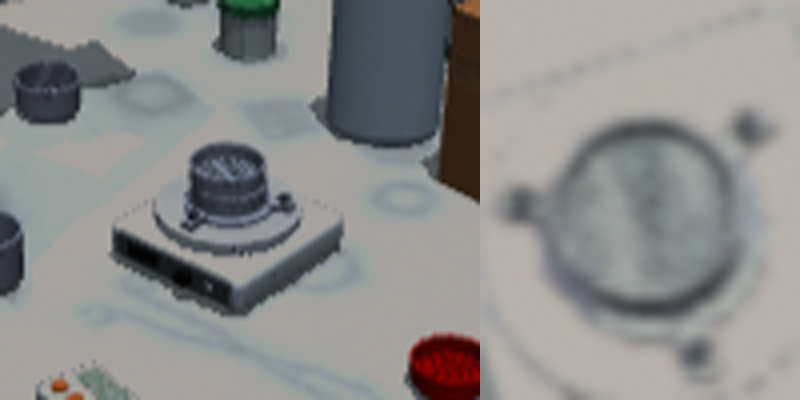

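Fine sits level in the pan. Now medium: descend, squeeze in x, then turn and grasp in y.

```bash
python3 -m crank '-1 -4 0 30 0 0 0; -1 0 0 40 0 0 0; -1 0 0 40 0 0 0; -1 0 0 16 0 0 0; 0.5 0 0 0 0 0 0;0.5 0 0 0 0 0 0;0.5 0 0 0 0 0 0;0.5 0 0 0 0 0 0;0.5 0 0 0 0 0 0;0.5 0 0 0 0 0 0' 5
python3 -m crank '-0.7 0 0 0 0 0 0; -0.7 0 0 0 0 0 0; -0.7 0 0 0 0 0 10; -0.7 0 0 0 0 0 10; -0.7 0 0 0 0 0 10; -0.7 0 0 0 0 0 10; -0.7 0 0 0 0 0 10; -0.7 0 0 0 0 0 10; -0.7 0 0 0 0 0 10; -0.7 0 0 0 0 0 10' 5
python3 -m crank '-0.7 0 0 0 0 0 10;-0.7 0 0 0 0 0 0; 0.5 0 0 0 0 0 0; 0.5 0 0 0 0 0 0; 0.5 0 0 0 0 0 0; 0.5 0 0 0 0 0 0;0.5 0 0 0 0 0 0;0.5 0 0 0 0 0 0' 15
```

```text
time_s: 13.02
ee_pos: [617.0, 308.5, 28.2]
ee_rot: [179.9, -0.0, 90.0]
force: [-0.3, -0.0, 6.5]
gripper_width: 58.4
gripper_force: 5.0
time_s: 14.28
ee_pos: [615.9, 308.1, 26.2]
ee_rot: [180.0, 0.1, 9.7]
force: [0.3, 0.6, -0.1]
gripper_width: 77.6
gripper_force: 0.0
time_s: 15.28
ee_pos: [616.2, 308.1, 26.6]
ee_rot: [180.0, 0.0, -0.0]
force: [0.3, 0.9, -0.5]
gripper_width: 58.1
gripper_force: 15.0
```

```bash
python3 -m crank '0.5 0 0 -45 0 0 0; 0.5 0 0 -45 0 0 0; 0.5 0 0 -30 0 0 0; 0.5 3 53 0 0 0 0; 0.5 3 53 0 0 0 0; 0.5 3 53 0 0 0 0; 0.5 3 53 0 0 0 0; 0.5 3 53 0 0 0 0; 0.5 0 0 0 0 0 0;0.5 0 0 0 0 0 0'
```

```text
time_s: 16.52
ee_pos: [631.0, 43.3, 146.6]
ee_rot: [-180.0, 0.0, -0.0]
force: [0.1, 1.0, -1.2]
gripper_width: 58.3
gripper_force: 15.0
```

Pose is right. Lower through entry in stages (expected seat TCP z ≈ 102.5).

```bash
python3 -m crank '0.5 0.5 1.3 15 0 0 0; 0.5 0 0 15 0 0 0; 0.5 0 0 4 0 0 0;0.5 0 0 3 0 0 0; 0.5 0 0 2 0 0 0; 0.5 0 0 0 0 0 0'
```

```text
time_s: 17.27
ee_pos: [631.8, 41.8, 107.9]
ee_rot: [180.0, -0.0, -0.0]
force: [-0.4, -1.1, -0.9]
gripper_width: 58.2
gripper_force: 15.0
```

```bash
python3 -m crank '0.5 0 0 2 0 0 0; 0.5 0 0 2 0 0 0; 0.5 0 0 0 0 0 0'
```

```text
time_s: 17.65
ee_pos: [631.5, 41.8, 103.5]
ee_rot: [180.0, 0.0, -0.0]
force: [0.4, -0.3, -1.3]
gripper_width: 58.0
gripper_force: 15.0
```

```bash
python3 -m crank '0.5 0 0 1 0 0 0; 0.5 0 0 1 0 0 0; 0.5 0 0 0 0 0 0'
```

```text
time_s: 18.02
ee_pos: [631.8, 41.8, 102.5]
ee_rot: [180.0, -0.0, -0.0]
force: [-1.5, -0.4, 4.4]
gripper_width: 58.1
gripper_force: 15.0
```

```bash
python3 -m crank '-0.6 0 0 0 0 0 0; -0.6 0 0 0 0 0 0;-0.6 0 0 0 0 0 0; -0.6 0 0 -40 0 0 0; -1 0 0 -40 0 0 0; -1 -44 -15 0 0 0 0; -1 -44 -15 0 0 0 0; -1 -44 -15 0 0 0 0; -1 -44 -15 0 0 0 0; -1 0 0 0 0 0 0' 5
python3 - <<'E'
from loc import *
sc=grab_frame("scene")
print(fit(sc,"scene",(631,42),[(29,84),(29,110)],8)); u,v=proj([[631,42,84]],"scene")[0].astype(int)
cv2.imwrite("pics/f2.png",cv2.resize(sc[v-40:v+40,u-50:u+50],(500,400),interpolation=2))
E
```

```text
time_s: 19.27
ee_pos: [452.8, 102.3, 181.8]
ee_rot: [180.0, 0.1, 0.1]
force: [0.4, 1.6, 0.1]
gripper_width: 91.8
gripper_force: 0.0
(np.float32(200.19133), np.float64(630.0), np.float64(41.0))
```

View pics/f2.png

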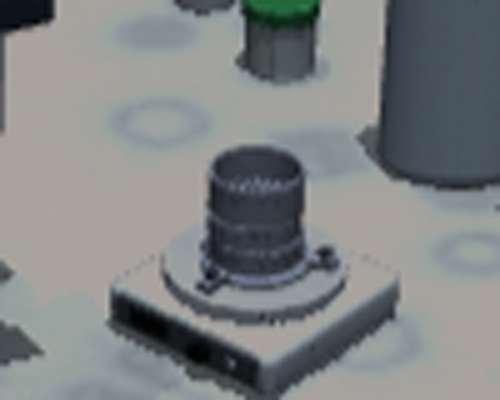

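Medium sits straight on fine. Now coarse, with the same double squeeze.

```bash
python3 -m crank '-1 2.5 0 40 0 0 0; -1 0 0 45 0 0 0; -1 0 0 45 0 0 0; -1 0 0 21 0 0 0; 0.5 0 0 0 0 0 0;0.5 0 0 0 0 0 0;0.5 0 0 0 0 0 0;0.5 0 0 0 0 0 0;0.5 0 0 0 0 0 0;0.5 0 0 0 0 0 0' 5
python3 -m crank '-0.7 0 0 0 0 0 0; -0.7 0 0 0 0 0 0; -0.7 0 0 0 0 0 -10; -0.7 0 0 0 0 0 -10; -0.7 0 0 0 0 0 -10; -0.7 0 0 0 0 0 -10; -0.7 0 0 0 0 0 -10; -0.7 0 0 0 0 0 -10; -0.7 0 0 0 0 0 -10; -0.7 0 0 0 0 0 -10' 5
python3 -m crank '-0.7 0 0 0 0 0 -10;-0.7 0 0 0 0 0 0; 0.5 0 0 0 0 0 0; 0.5 0 0 0 0 0 0; 0.5 0 0 0 0 0 0; 0.5 0 0 0 0 0 0;0.5 0 0 0 0 0 0;0.5 0 0 0 0 0 0' 15
```

```text
time_s: 20.58
ee_pos: [459.1, 101.9, 31.7]
ee_rot: [-180.0, -0.1, 0.0]
force: [0.6, -0.7, 6.3]
gripper_width: 58.6
gripper_force: 5.0
time_s: 21.82
ee_pos: [457.8, 101.8, 30.4]
ee_rot: [-180.0, 0.0, 80.3]
force: [-0.3, -0.3, 0.4]
gripper_width: 77.2
gripper_force: 0.0
time_s: 22.82
ee_pos: [458.2, 101.8, 30.7]
ee_rot: [180.0, 0.0, 90.0]
force: [0.2, 0.0, -1.0]
gripper_width: 58.4
gripper_force: 15.0
```

```bash
python3 -m crank '0.5 0 0 -50 0 0 0; 0.5 0 0 -50 0 0 0; 0.5 0 0 -45 0 0 0; 0.5 -15 43 0 0 0 0; 0.5 -15 43 0 0 0 0; 0.5 -15 43 0 0 0 0; 0.5 -15 43 0 0 0 0; 0.5 0 0 0 0 0 0;0.5 0 0 0 0 0 0'
```

```text
time_s: 23.95
ee_pos: [629.4, 41.9, 175.0]
ee_rot: [-179.9, -0.0, 90.0]
force: [-0.3, -0.2, -1.6]
gripper_width: 57.9
gripper_force: 15.0
```

```bash
python3 -m crank '0.5 0 2 15 0 0 0; 0.5 0 0 13 0 0 0; 0.5 0 0 4 0 0 0;0.5 0 0 3 0 0 0; 0.5 0 0 2 0 0 0; 0.5 0 0 0 0 0 0'
```

```text
time_s: 24.7
ee_pos: [632.3, 41.8, 138.9]
ee_rot: [180.0, 0.0, 90.0]
force: [-0.7, -0.1, -1.7]
gripper_width: 58.3
gripper_force: 15.0
```

```bash
python3 -m crank '0.5 0 0 2 0 0 0; 0.5 0 0 2 0 0 0; 0.5 0 0 0 0 0 0'
```

```text
time_s: 25.08
ee_pos: [632.0, 41.8, 134.5]
ee_rot: [-180.0, 0.0, 90.0]
force: [0.6, -0.2, -1.2]
gripper_width: 58.0
gripper_force: 15.0
```

```bash
python3 -m crank '0.5 0 0 1 0 0 0; 0.5 0 0 1 0 0 0;0.5 0 0 1 0 0 0; 0.5 0 0 0 0 0 0'
```

```text
time_s: 25.58
ee_pos: [632.2, 41.8, 132.6]
ee_rot: [180.0, 0.0, 90.0]
force: [-1.0, 0.8, 4.4]
gripper_width: 58.2
gripper_force: 15.0
```

```bash
python3 -m crank '-0.6 0 0 0 0 0 0; -0.6 0 0 0 0 0 0;-0.6 0 0 0 0 0 0; -0.6 0 0 -40 0 0 0; -0.6 0 0 -45 0 0 0; -0.6 44.5 -39 0 0 0 0; -0.6 44.5 -39 0 0 0 0; -0.6 44.5 -39 0 0 0 0; -0.6 44.5 -39 0 0 0 0; -0.6 0 0 0 0 0 0' 5
python3 - <<'E'
from loc import *
sc=grab_frame("scene"); t=grab_frame("top")
print(fit(sc,"scene",(631,42),[(29,110),(29,148)],8)); 
for c,im in (("scene",sc),("top",t)): print(c,fit(im,c,(474,219),model("knob"),8))
u,v=proj([[631,42,100]],"scene")[0].astype(int);a=cv2.resize(sc[v-40:v+40,u-40:u+40],(400,400),interpolation=2)
u,v=proj([[475,219,100]],"scene")[0].astype(int);b=cv2.resize(sc[v-40:v+40,u-40:u+40],(400,400),interpolation=2)
cv2.imwrite("pics/f3.png",np.hstack([a,b]))
E
```

```text
time_s: 26.82
ee_pos: [473.7, 222.2, 216.9]
ee_rot: [-180.0, -0.0, 90.3]
force: [-0.0, 0.3, 0.3]
gripper_width: 73.1
gripper_force: 0.0
(np.float32(199.97417), np.float64(629.0), np.float64(39.0))
scene (np.float32(246.5814), np.float64(473.0), np.float64(218.0))
top (np.float32(265.01392), np.float64(477.0), np.float64(222.0))
```

View pics/f3.png

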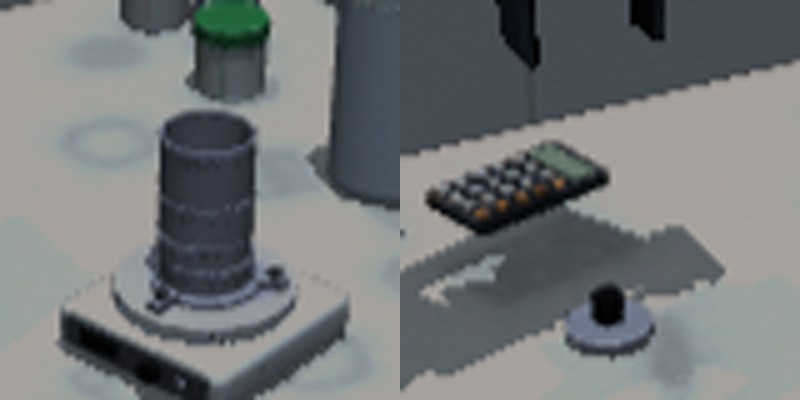

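The stack is straight, with three seams visible. The lid knob averages to about (475,220). Double squeeze on the knob.

```bash
python3 -m crank '-0.3 -2 1.3 50 0 0 0; -0.3 0 0 50 0 0 0; -0.3 0 0 50 0 0 0; -0.3 0 0 30 0 0 0; -0.3 0 0 9 0 0 0; 0.9 0 0 0 0 0 0;0.9 0 0 0 0 0 0;0.9 0 0 0 0 0 0;0.9 0 0 0 0 0 0;0.9 0 0 0 0 0 0' 5
python3 -m crank '0.9 0 0 0 0 0 0;0.9 0 0 0 0 0 0'
python3 -m crank '0 0 0 0 0 0 0; 0 0 0 0 0 0 0; 0 0 0 0 0 0 10; 0 0 0 0 0 0 10; 0 0 0 0 0 0 10; 0 0 0 0 0 0 10; 0 0 0 0 0 0 10; 0 0 0 0 0 0 10; 0 0 0 0 0 0 10; 0 0 0 0 0 0 10' 5
python3 -m crank '0 0 0 0 0 0 10;0 0 0 0 0 0 0; 0.9 0 0 0 0 0 0; 0.9 0 0 0 0 0 0; 0.9 0 0 0 0 0 0; 0.9 0 0 0 0 0 0;0.9 0 0 0 0 0 0;0.9 0 0 0 0 0 0' 15
```

```text
time_s: 28.18
ee_pos: [477.6, 218.0, 28.3]
ee_rot: [180.0, -0.0, 90.0]
force: [-1.2, 0.3, 4.5]
gripper_width: 19.2
gripper_force: 5.0
time_s: 28.42
ee_pos: [477.5, 218.0, 28.3]
ee_rot: [180.0, -0.0, 90.0]
force: [-2.4, -0.2, 5.9]
gripper_width: 19.3
gripper_force: 5.0
time_s: 29.68
ee_pos: [477.5, 217.8, 27.4]
ee_rot: [180.0, 0.0, 9.7]
force: [0.6, -0.3, 0.0]
gripper_width: 45.8
gripper_force: 0.0
time_s: 30.68
ee_pos: [477.5, 217.8, 27.7]
ee_rot: [180.0, -0.0, 0.0]
force: [0.1, 0.8, 0.7]
gripper_width: 18.8
gripper_force: 15.0
```

```bash
python3 -m crank '0.9 0 0 -45 0 0 0; 0.9 0 0 -50 0 0 0; 0.9 0 0 -50 0 0 0; 0.9 0 0 -42 0 0 0; 0.9 38.6 44 0 0 0 0; 0.9 38.6 44 0 0 0 0; 0.9 38.6 44 0 0 0 0; 0.9 38.6 44 0 0 0 0; 0.9 0 0 0 0 0 0;0.9 0 0 0 0 0 0'
python3 - <<'E'
from loc import *
from workcell import env
p=env.state()["ee_pos"];b=p[2]-27.6
sc=grab_frame("scene"); o=cv2.resize(sc,None,fx=6,fy=6,interpolation=2)
print(fit(sc,"scene",p[:2],model("lid",b),6))
for r,z in ((22.5,b),(29,b+8),(29,b+12.5)): cv2.polylines(o,[((proj(ring(p[0],p[1],r,z),"scene")+.5)*6).astype(int)],True,(0,255,0),1)
u,v=(proj([[631,42,160]],"scene")[0]*6).astype(int); cv2.imwrite("pics/l1.png",o[v-250:v+250,u-250:u+250])
E
```

```text
time_s: 31.92
ee_pos: [631.2, 41.9, 214.1]
ee_rot: [-180.0, 0.1, -0.0]
force: [0.5, -0.5, 0.1]
gripper_width: 19.4
gripper_force: 15.0
(np.float32(148.7396), np.float64(630.2483146341707), np.float64(35.87818443385249))
```

View pics/l1.png

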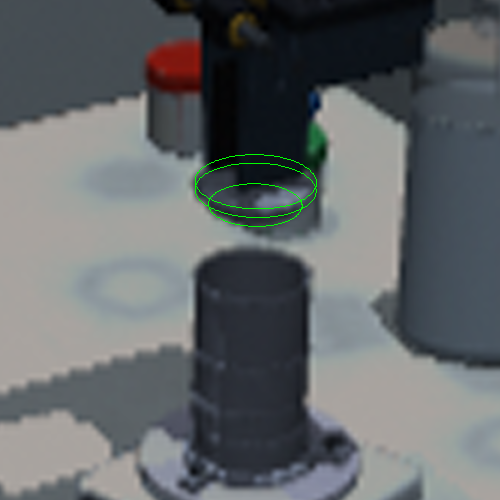

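The lid is held above the stack (grip width 19.4) and lines up. Lower it, expecting to seat at TCP z ≈ 167.6.

```bash
python3 -m crank '0.9 0.7 0 15 0 0 0; 0.9 0 0 15 0 0 0; 0.9 0 0 4 0 0 0;0.9 0 0 3 0 0 0; 0.9 0 0 3 0 0 0; 0.9 0 0 0 0 0 0'
```

```text
time_s: 32.72
ee_pos: [632.6, 41.8, 174.8]
ee_rot: [180.0, -0.0, -0.0]
force: [-0.1, 0.6, -0.5]
gripper_width: 19.0
gripper_force: 15.0
```

```bash
python3 -m crank '0.9 0 0 2 0 0 0; 0.9 0 0 2 0 0 0; 0.9 0 0 1 0 0 0; 0.9 0 0 0 0 0 0'
```

```text
time_s: 33.22
ee_pos: [632.5, 41.8, 169.6]
ee_rot: [180.0, 0.0, -0.0]
force: [-0.3, -0.1, -0.1]
gripper_width: 19.2
gripper_force: 15.0
```

```bash
python3 -m crank '0.9 0 0 1 0 0 0; 0.9 0 0 1 0 0 0; 0.9 0 0 1 0 0 0; 0.9 0 0 0 0 0 0'
```

```text
time_s: 33.72
ee_pos: [632.8, 41.8, 167.6]
ee_rot: [180.0, -0.1, -0.0]
force: [-1.2, -0.9, 5.1]
gripper_width: 18.9
gripper_force: 15.0
```

Seated at 167.6 with contact force. Release, retreat, and take a final look.

```bash
python3 -m crank '0.3 0 0 0 0 0 0; 0.3 0 0 0 0 0 0; 0.3 0 0 0 0 0 0; 0.3 0 0 -40 0 0 0; 0.3 0 0 -40 0 0 0; 0.3 -50 0 0 0 0 0; 0.3 -50 0 0 0 0 0; 0.3 -50 0 0 0 0 0; 0.3 0 0 0 0 0 0; 0.3 0 0 0 0 0 0'
python3 - <<'E'
from loc import *
sc=grab_frame("scene"); print(fit(sc,"scene",(631,42),[(29,110),(29,152.5)],8))
u,v=proj([[631,42,110]],"scene")[0].astype(int);a=cv2.resize(sc[v-40:v+40,u-40:u+40],(480,480),interpolation=2)
cv2.imwrite("pics/end.png",a)
E
```

```text
time_s: 34.98
ee_pos: [483.4, 41.9, 247.2]
ee_rot: [-180.0, -0.1, -0.0]
force: [0.8, -0.3, -0.2]
gripper_width: 32.0
gripper_force: 0.0
(np.float32(161.48299), np.float64(628.0), np.float64(38.0))
```

View pics/end.png

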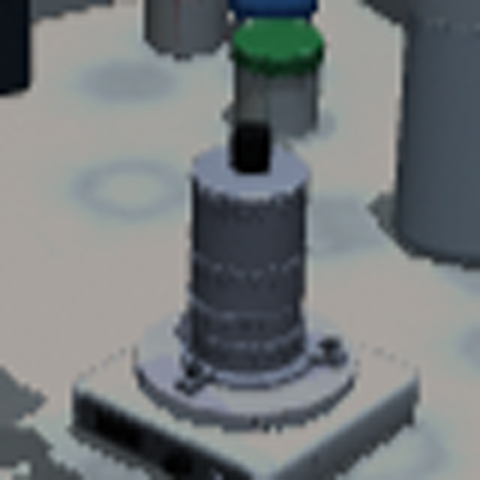

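The stack is straight, with the lid level on top and the gripper clear.

```bash
python3 -c "
from workcell import env; print(env.job_done())"
```

```text
the job is handed in; nothing more can be done
None
```

The sieve stack is built and handed in at about 35 s: fine on the pan, then medium, coarse and the lid, each seated within about 0.1 mm of its expected height. I moved only those four parts, so the pot, timer and red look-alike were left alone.

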